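# Clear a spent label core and hold the unwinder's dancer arm at its stop

### The arm

A 7-joint arm with a two-finger parallel gripper is mounted at the origin on the work surface. World frame = base frame: x ahead of the robot, y to its left, z up, the work surface at z = 0. Lengths are in m, angles in rad, forces in N, time in s.
With the tool pointing down it reaches from about 0.4 to 0.75 m from the base axis. Payload 19.5 kg.
Tool frame: the origin (TCP) lies at the very end of the fingers, on their centre line; the grasp point (between the pads) lies 19 mm behind it; z points along the fingers, y is the line along which they close (so a half turn about z gives the same grasp; the last joint's range is limited). The gripper opens to 85 mm and grips with 20 to 120 N. Pads are 22 mm wide; open, the fingers measure 114 mm over their backs; the gripper's body (76 mm by 85 mm) begins 54 mm behind the grasp point. The pads swing forward as they close: fully open they stand 13 mm farther back than shut.
Start: joints at [1.107, 0.707, -0.028, 1.485, 0.022, 0.951, -0.075], TCP at [0.235, -0.525, 0.231] pointing down, gripper open.
Joint ranges: [-2.71, 2.71], [-0.32, 2.16], [-1.57, 1.52], [0, 2.45], [-1.46, 4.6], [0, 2.02], [-2.83, 2.83]. Speed limits (rad/s): [1.89, 1.89, 2.57, 2.57, 3.01, 3.01, 3.01].

### API

Orientations are given as a rotation vector (axis times angle).
In Python, from bench import ctrl gives the robot as it stands. The module is installed in compiled form; this text tells all that it offers.
- The arm moves only by the shell command python3 -m crank 'ROWS'. ROWS is JSON, a list of rows, each an object of numbers: "tx", "ty", "tz": the shift along the tool's x, y, z in cm; "ax", "ay", "az": the turn, a rotation vector about the tool's x, y, z in degrees; "gripper": the closure, from 0 (fully open) to 1 (shut). In form: [{"tx": .., "ty": .., "tz": .., "ax": .., "ay": .., "az": .., "gripper": ..}, ...]. A call has exactly 10 rows; each row is the pose to reach, as a shift and turn from the pose commanded when the call began, along the tool's axes at that moment; what a row does not reach only later rows make up. A row lasts 1/8 s, in which the tool goes at most 62.5 mm and 10.7 degrees, less where a joint would pass 70% of its speed; a pose out of reach is approached as far as the arm can. A call with a gripper value outside its range is refused whole. The fingers move at their own pace and stop on an object; the grip force is fixed at half the most. Time passes only in rows, so rows that repeat a pose let the fingers close, or fill a call up. It gives the time, the measured TCP pose, the force, the opening and the grip force at its end, in the units of the state.
- ctrl.read_state(): the state, without advancing time (a new reading comes with each control period).
- ctrl.grab_frame(name): name is "scene" or "side" or "wrist"; returns (picture, depth): 384x512x3 uint8, red, green, blue; 384x512 float32, m along the optical axis (not along the pixel's ray), 0 where there is no reading.
- ctrl.camera_info(name): a dict with "camera_matrix" (3x3 intrinsics, pixels), "R" (3x3) and "t" (3): a world point X has camera coordinates R X + t; the wrist camera has in their place "hand_eye" (4x4, takes a point from camera to tool coordinates, whose origin is the TCP and whose axes are the flange's). Camera axes: x right, y down, z forward; pixel columns grow to the right and rows downward; lengths in m; the calibration is good to about 2 mm. The wrist camera is an equidistant fisheye: a pixel r from the principal point sees the ray r / f radians off the axis. A picture is of the moment at which its call begins: read the wrist's pose just before it. camera_info takes no time and is no camera call.
- ctrl.job_done(): hands the job in; it is judged then, once.
The state is a dict: "t": time; "joint_positions": joint angles; "qvel": joint speeds; "joint_efforts": joint torques, N m; "tcp_pos": TCP position; "tcp_rot": TCP orientation; "force": force on the tool from outside, world axes, zero at the start; "moment": the same for the moment, N m; "finger_gap": finger opening in m; "finger_force": force on a finger pad.
Only numpy, scipy, OpenCV 4.12 (cv2) and the standard library are available. Lean on these libraries where they do the work, as an engineer would, in place of code of your own. Each camera call takes 0.05 s, during which the arm holds its last target. There are 200 camera calls.

### The job

The tube-label unwinder has run out: lift the empty cardboard core up over the upturned end of its hanger and take it off, and drop it in the grey bin. Then swing the sprung dancer arm (the one with the blue roller) forward, away from the hanger, all the way to its stop and finish while still holding it there, so that a colleague can hang the new roll. Leave the tube rack, the spare roll and the bottle where they stand.

Things in the scene. Friction and masses are not known exactly. Their poses are not given: they have to be found in the camera images.
- unwinder: Label unwinder, fixed. Origin: centre of its base's underside (300 x 170 x 12 mm, long along x). x points forward, from the hanger to the printer; y along the hanger to its free end; z up. White side plate at y -74 to -66 mm: 230 mm high at x -130 to -40, 115 mm elsewhere. Hanger: level bar, 10 x 10 mm, at x -85 mm, top 205 mm above the bench, running in +y from the plate to an upturned end.
- hanger_tip (a point): Top of the hanger's upturned end, at (-85, 60, 217) mm in the unwinder's frame: the end is 8 mm thick (y 56 to 64) and rises 12 mm above the bar's top. A fixed steel guide rod, 18 mm thick, lies along y at (125, 45) mm in x and z. At the bar's root a black collar, 44 mm in diameter, reaches to y -62 mm.
- core: Empty cardboard core: tube 48 mm outside, 40 mm inside diameter, 60 mm long, about 30 g. Origin at its middle, axis along its y. It hangs by its inner top on the bar, axis along the bar, middle 185 mm above the bench, within 12 mm of unwinder y = 0. It comes off only towards the unwinder's +y: raise it 12 to 30 mm (higher, its inside meets the bar), then about 110 mm along the bar.
- dancer_pivot (a point): On the dancer arm's pivot axis, in line with the middle of the roller: (75, 6, 50) mm in the unwinder's frame. (Beyond the unwinder, on its +x side, stands a fixed dark label printer, 220 x 200 x 162 mm.)
- roller_mid (a point): Middle of the dancer arm's roller, on its axis, 140 mm from the pivot axis. It moves with the arm: in the unwinder's frame from (8, 6, 173) mm at rest to (142, 6, 173) at the end stop, 190 mm high half way. The roller: blue, 25 mm in diameter, 107 mm long, level along the unwinder's y (-46 to 61 mm), free to turn on its axle; it can be pinched across from above.
- dancer: Dancer arm: aluminium flat bar 20 mm wide, 6 mm thick, 140 mm long at unwinder y = -50 mm, with the roller at its upper end. Origin on its level pivot, which lies along the unwinder's y; its z is upright at rest. It swings 1.0 rad, from leaning 0.5 rad back to 0.5 rad forward at its end stop (red peg). Its spring returns it when let go: 4 N at the roller to start it, 6 N at the end stop.
- bin: Grey open bin, fixed, 210 (its x) x 170 (its y) x 90 mm high, walls 5 mm. Origin at the centre of its underside.
- bin_in (a point): Centre of the bin's inner floor, 5 mm above the bench.
- tube_rack: Bystander: beige rack of 12 black-capped tubes, 90 x 200 mm (long along its y), 109 mm high, loose. Origin at the centre of its underside.
- spare_roll: Bystander: new roll of white labels lying flat, 144 mm in diameter, 60 mm high, loose. Origin at the centre of its underside.
- spray: Bystander: standing white bottle with a blue cap, 60 mm in diameter, 150 mm high, loose. Origin at the centre of its underside.
Mind the look-alikes: they are no part of the job. What is meant by the core is not green or turquoise, and is the smaller of those in its own colour.

How it is judged:
By the outcome, as a careful person would: the job done as asked, in the order asked, and still so for the second after the job is handed in, while the arm keeps its last pose, push and grip.
It also fails if it takes over 61 s, if anything falls off the work surface, if the arm or the gripper's body presses on something with over 40 N, if the wrist force passes 120 N, or if a joint passes its speed limit or range.

## Working session

There is one attempt and no reset: what is moved stays moved. The work goes in short steps, Python scripts to look and compute and a shell command to move; the robot and the scene stay as the last step left them, time stands still between calls to the robot, and variables do not carry over. Pictures are saved under pics/ and viewed, at most 10 in all, crops included, and the job is handed in when it is done.

```bash
mkdir -p pics; cat > h.py <<'E'
import numpy as np,cv2
from bench import ctrl
from scipy.spatial.transform import Rotation as Ro
def grab(n):
    s=ctrl.read_state(); im,d=ctrl.grab_frame(n); np.savez('pics/%s.npz'%n,im=im,d=d); return im,d
def world(n,u,v,d):
    c=ctrl.camera_info(n);K=np.array(c['camera_matrix']);p=np.array([(u-K[0,2])/K[0,0]*d,(v-K[1,2])/K[1,1]*d,d])
    return np.array(c['R']).T@(p-np.array(c['t']))
E
python3 - <<'E'
from h import *
a,d=grab('scene');b,e=grab('side')
for n,i in(('scene',a),('side',b)): cv2.imwrite('pics/%s1.png'%n,cv2.resize(i[:,:,::-1],(800,600)))
s=ctrl.read_state();print(s)
for n in('scene','side'):
  c=ctrl.camera_info(n);print(n,-np.array(c['R']).T@c['t'],np.array(c['R'])[2])
E
```

```text
{'t': 0.1, 'joint_positions': array([ 1.10725516,  0.70701341, -0.0276109 ,  1.4849674 ,  0.02199711,
        0.95091118, -0.0754975 ]), 'qvel': array([-0.00090289, -0.00236909, -0.00054898,  0.00034076, -0.00080542,
        0.00065626,  0.00090915]), 'joint_efforts': array([ 1.57142895e-03, -8.84306645e+01,  1.23720825e+00, -2.36453694e+01,
        1.72666996e-02,  5.09705103e-03, -1.43347324e-04]), 'tcp_pos': array([ 0.23532501, -0.52436926,  0.23088641]), 'tcp_rot': array([-3.07102590e+00, -6.57515248e-01,  3.77749275e-04]), 'force': array([ 0.40458118, -0.57485131,  0.41955784]), 'moment': array([-0.02252708, -0.00500537,  0.01382877]), 'finger_force': 0.0, 'finger_gap': 0.08537366715456282}
scene [ 1.49099454 -0.25856178  1.46734706] [-0.58462519  0.12364606 -0.80182606]
side [0.38785632 0.60934955 0.84738016] [ 0.17578845 -0.67885616 -0.71291846]
```

View pics/scene1.png

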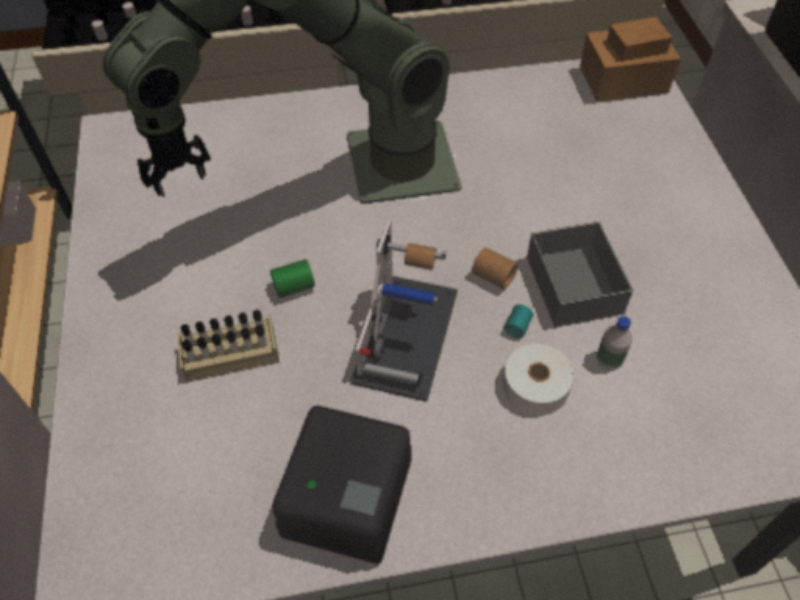

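View pics/side1.png

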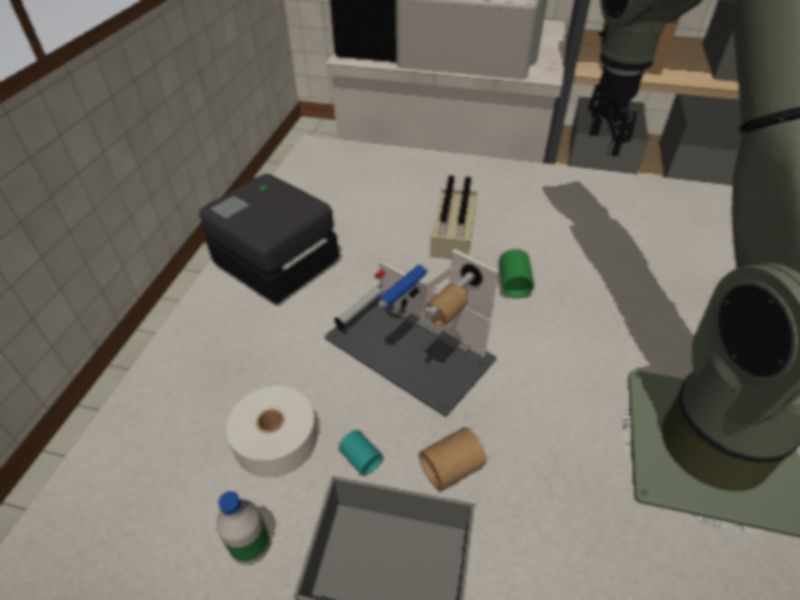

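The scene view shows brown look-alikes: the small core on the hanger at (420,256), a larger loose brown tube at (495,268), a green tube at (292,278) and a turquoise one at (518,320). The small brown one hanging on the bar is the core. The bin is at (578,272), the blue roller at (410,294) and the red peg at (366,352).

```bash
cat > m.py <<'E'
from h import *
def cloud(n):
    z=np.load('pics/%s.npz'%n);im,d=z['im'],z['d'];v,u=np.mgrid[:384,:512]
    c=ctrl.camera_info(n);K=np.array(c['camera_matrix'])
    p=np.stack([(u-K[0,2])/K[0,0]*d,(v-K[1,2])/K[1,1]*d,d],-1)
    return im,cv2.cvtColor(im,cv2.COLOR_RGB2HSV).astype(int),(p-np.array(c['t']))@np.array(c['R']),d>0
def box(s,x0,y0,x1,y1): # 800x600 coords
    m=np.zeros((384,512),bool);m[int(y0*.64):int(y1*.64),int(x0*.64):int(x1*.64)]=1;return m
E
python3 - <<'E'
from m import *
B={'scene':dict(roller=(375,275,450,315),core=(398,235,440,275),base=(345,265,465,405),bin=(520,215,640,330)),
'side':dict(roller=(370,255,435,315),core=(420,275,475,335),base=(315,280,505,420),bin=(290,470,480,600))}
out={}
for n in B:
  im,h,P,ok=cloud(n);H,S,V=h[...,0],h[...,1],h[...,2]
  mk=dict(roller=(abs(H-115)<15)&(S>130),core=(H<20)&(S>80)&(P[...,2]>.1),base=(P[...,2]<.022)&(P[...,2]>.004)&(V<95),bin=(P[...,2]>.07)&(P[...,2]<.1)&(S<60))
  for k in mk:
    q=P[mk[k]&ok&box(0,*B[n][k])]
    out[n+k]=q
    print(n,k,len(q),q.mean(0).round(4),'z',np.percentile(q[:,2],[2,50,98]).round(3))
    r=cv2.minAreaRect((q[:,:2]*1000).astype(np.float32));print('   rect',[np.round(x,1) for x in r])
  for nm in ('scene','side'):
    pass
np.savez('pics/o.npz',**out)
for n,bb in(('scene',(370,215,470,410)),('side',(320,240,505,420))):
  im=np.load('pics/%s.npz'%n)['im'];x0,y0,x1,y1=[int(.64*a) for a in bb]
  cv2.imwrite('pics/c_%s.png'%n,cv2.resize(im[y0:y1,x0:x1,::-1],None,fx=4.7,fy=4.7,interpolation=2))
E
```

```text
scene roller 182 [ 0.5619 -0.0869  0.1827] z [0.175 0.183 0.189]
   rect [array([559.9, -88.1]), array([102.7,  25.6]), np.float64(63.4)]
scene core 235 [ 0.4845 -0.0494  0.2011] z [0.183 0.203 0.212]
   rect [array([481.6, -49.4]), array([60.5, 42.8]), np.float64(69.2)]
scene base 2518 [ 0.5661 -0.0838  0.0119] z [0.005 0.012 0.02 ]
   rect [array([ 539.6, -111.7]), array([213.5, 304.8]), np.float64(65.2)]
scene bin 688 [0.4847 0.3267 0.083 ] z [0.071 0.084 0.095]
   rect [array([518.1, 327. ]), array([298.7, 174.3]), np.float64(1.7)]
side roller 233 [ 0.5551 -0.0793  0.1809] z [0.172 0.183 0.187]
   rect [array([578. , -88.4]), array([104. ,  76.3]), np.float64(73.7)]
side core 401 [ 0.4691 -0.0381  0.1961] z [0.165 0.203 0.21 ]
   rect [array([460.6, -64. ]), array([107.9,  44.5]), np.float64(61.8)]
side base 3673 [ 0.538  -0.0681  0.0124] z [0.009 0.012 0.02 ]
   rect [array([ 513.9, -157.8]), array([324.5, 296.3]), np.float64(65.1)]
side bin 1056 [0.4975 0.2879 0.085 ] z [0.071 0.088 0.092]
   rect [array([478.1, 325.2]), array([210.3, 170.3]), np.float64(2.4)]
```

View pics/c_side.png

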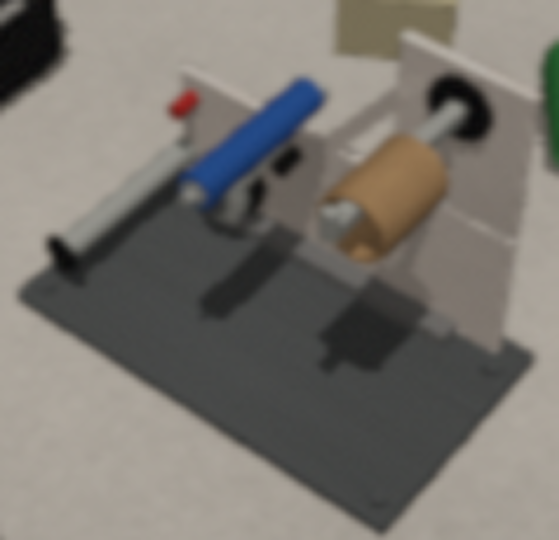

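The crop confirms the small brown tube hanging on the bar behind the upturned end. The base corners are at crop (20,295), (380,532) and (533,357).

```bash
python3 - <<'E'
from m import *
def ray(n,u,v,z):
  c=ctrl.camera_info(n);R=np.array(c['R']);C=-R.T@c['t'];K=np.array(c['camera_matrix'])
  d=R.T@np.linalg.inv(K)@[u,v,1];return C+d*(z-C[2])/d[2]
px=[(20,295),(380,532),(533,357)];loc=np.array([[.15,.085],[-.15,.085],[-.15,-.085]])
W=np.array([ray('side',204+a/4.7,153+b/4.7,.012)[:2] for a,b in px]);print(W.round(4),[np.linalg.norm(W[0]-W[1]),np.linalg.norm(W[1]-W[2])])
sc=[ray('scene',a*.64,b*.64,.012)[:2] for a,b in((427,395),(457,290))];print(np.round(sc,4))
def fit(L,W):
  l=L-L.mean(0);w=W-W.mean(0);a=np.arctan2((l[:,0]*w[:,1]-l[:,1]*w[:,0]).sum(),(l*w).sum())
  R=np.array([[np.cos(a),-np.sin(a)],[np.sin(a),np.cos(a)]]);return a,R,W.mean(0)-R@L.mean(0)
a,R,t=fit(loc,W);print('side',np.degrees(a),t)
a2,R2,t2=fit(np.vstack([loc,loc[:2]]),np.vstack([W,sc]));print('both',np.degrees(a2),t2)
o=np.load('pics/o.npz')
for n in('scene','side'):
  for k,z in(('roller',.165),('core',.17)):
    q=o[n+k];q=q[q[:,2]>z];l=(q[:,:2]-t2)@R2
    print(n,k,'local x',np.percentile(l[:,0],[5,50,95]).round(4),'y',np.percentile(l[:,1],[3,50,97]).round(4))
for p in((-.085,0),(-.085,.060),(.008,.006),(.142,.006)):print(p,(R2@p+t2).round(4))
b=o['sidebin'];bc=b[:,:2];print('bin',cv2.minAreaRect((bc*1000).astype(np.float32)))
print(Ro.from_rotvec(ctrl.read_state()['tcp_rot']).as_matrix().round(3))
E
```

```text
[[ 0.7112 -0.072 ]
 [ 0.447   0.0534]
 [ 0.3766 -0.0985]] [np.float64(0.29246249484341963), np.float64(0.16739122298448372)]
[[ 0.7099 -0.0743]
 [ 0.4519  0.048 ]]
side -25.13366084848481 [ 0.54486017 -0.0859438 ]
both -25.371323501080628 [ 0.54460683 -0.08763057]
scene roller local x [0.0051 0.0162 0.0234] y [-0.0411  0.0098  0.0547]
scene core local x [-0.0905 -0.0685 -0.0565] y [-0.0196  0.0086  0.0356]
side roller local x [-0.0006  0.0046  0.0138] y [-0.0401  0.0138  0.0589]
side core local x [-0.1045 -0.0932 -0.071 ] y [-0.0197  0.0109  0.038 ]
(-0.085, 0) [ 0.4678 -0.0512]
(-0.085, 0.06) [0.4935 0.003 ]
(0.008, 0.006) [ 0.5544 -0.0856]
(0.142, 0.006) [ 0.6755 -0.1431]
bin ((478.05389404296875, 325.2094421386719), (210.2989501953125, 170.34385681152344), 2.391369342803955)
[[ 0.912  0.409 -0.   ]
 [ 0.409 -0.912  0.001]
 [-0.    -0.001 -1.   ]]
```

```bash
python3 -m crank '[{"tz":-5,"az":-5},{"tx":2,"ty":-2,"tz":-9,"az":-10},{"tx":6,"ty":-5,"tz":-9,"az":-15},{"tx":11,"ty":-9,"tz":-9,"az":-20},{"tx":16,"ty":-13,"tz":-9,"az":-25},{"tx":21,"ty":-17,"tz":-9,"az":-30},{"tx":26,"ty":-21,"tz":-9,"az":-35},{"tx":31,"ty":-25,"tz":-9,"az":-40.5},{"tx":36,"ty":-30,"tz":-9,"az":-40.5},{"tx":41.2,"ty":-34.2,"tz":-9,"az":-40.5}]'
python3 - <<'E'
from h import *
s=ctrl.read_state();print(s['t'],s['tcp_pos'],Ro.from_rotvec(s['tcp_rot']).as_matrix().round(3),s['joint_positions'].round(2))
E
```

```text
0.1 [ 0.23532501 -0.52436926  0.23088641] [[ 0.912  0.409 -0.   ]
 [ 0.409 -0.912  0.001]
 [-0.    -0.001 -1.   ]] [ 1.11  0.71 -0.03  1.48  0.02  0.95 -0.08]invalid input at $[0]: expected keys tx, ty, tz, ax, ay, az, gripper
```

All keys are required in each row.

```bash
python3 -m crank '[{"tx":0,"ty":0,"tz":-5,"ax":0,"ay":0,"az":-5,"gripper":0},{"tx":2,"ty":-2,"tz":-9,"ax":0,"ay":0,"az":-10,"gripper":0},{"tx":6,"ty":-5,"tz":-9,"ax":0,"ay":0,"az":-15,"gripper":0},{"tx":11,"ty":-9,"tz":-9,"ax":0,"ay":0,"az":-20,"gripper":0},{"tx":16,"ty":-13,"tz":-9,"ax":0,"ay":0,"az":-25,"gripper":0},{"tx":21,"ty":-17,"tz":-9,"ax":0,"ay":0,"az":-30,"gripper":0},{"tx":26,"ty":-21,"tz":-9,"ax":0,"ay":0,"az":-35,"gripper":0},{"tx":31,"ty":-25,"tz":-9,"ax":0,"ay":0,"az":-40.5,"gripper":0},{"tx":36,"ty":-30,"tz":-9,"ax":0,"ay":0,"az":-40.5,"gripper":0},{"tx":41.2,"ty":-34.2,"tz":-9,"ax":0,"ay":0,"az":-40.5,"gripper":0}]'
cat > st.py <<'E'
from h import *
U=np.array([.5446,-.0870]);a=np.radians(-25.3);R=np.array([[np.cos(a),-np.sin(a)],[np.sin(a),np.cos(a)]])
def st():
  s=ctrl.read_state();M=Ro.from_rotvec(s['tcp_rot']).as_matrix()
  print('t',s['t'],'tcp',s['tcp_pos'].round(4),'local',((s['tcp_pos'][:2]-U)@R).round(4),'toolx deg',np.degrees(np.arctan2(M[1,0],M[0,0])).round(2),'z',M[:,2].round(3),'F',s['force'].round(1),'gap',round(s['finger_gap'],4),s['finger_force'],'q',s['joint_positions'].round(2))
if __name__=='__main__': st()
E
python3 st.py
```

```text
t: 1.35
tcp_pos: [0.4629, -0.0602, 0.3213]
tcp_rot: [2.655, 1.68, -0.0]
force: [0.9, -1.5, -0.0]
finger_gap: 0.0856
finger_force: 0.0
t 1.35 tcp [ 0.4629 -0.0602  0.3213] local [-0.0854 -0.0107] toolx deg 64.65 z [-0. -0. -1.] F [ 0.9 -1.5 -0. ] gap 0.0856 0.0 q [ 0.23  0.44 -0.27  1.69  0.13  1.02 -0.53]
```

```bash
cat > w.py <<'E'
from st import *
def wp(P,s,c):
  H=np.array(c['hand_eye']);K=np.array(c['camera_matrix']);T=Ro.from_rotvec(s['tcp_rot']).as_matrix()
  p=T.T@(np.array(P)-s['tcp_pos']);q=H[:3,:3].T@(p-H[:3,3]);r=np.hypot(q[0],q[1]);th=np.arctan2(r,q[2])
  return K[0,2]+K[0,0]*th*q[0]/r,K[1,2]+K[1,1]*th*q[1]/r
E
python3 - <<'E'
from w import *
for i in range(4): ctrl.grab_frame('wrist')
st()
s=ctrl.read_state();im,d=ctrl.grab_frame('wrist');c=ctrl.camera_info('wrist');print(np.array(c['hand_eye']).round(3).tolist(),c['camera_matrix'])
np.savez('pics/wrist.npz',im=im,d=d,p=s['tcp_pos'],r=s['tcp_rot'])
o=cv2.resize(im[:,:,::-1],(800,600)).copy()
for l in((-.085,.060,.217),(-.085,.039,.209),(-.085,-.021,.209),(.008,-.046,.1855),(.008,.061,.1855),(-.15,.085,.012),(.15,.085,.012)):
  x=R@l[:2]+U;u,v=wp([*x,l[2]],s,c);print(l,round(u*1.5625),round(v*1.5625));cv2.drawMarker(o,(round(u*1.5625),round(v*1.5625)),(0,255,255),0,12,1)
cv2.imwrite('pics/w1.png',o)
E
```

```text
t 1.55 tcp [ 0.4626 -0.0612  0.321 ] local [-0.0852 -0.0117] toolx deg 64.79 z [-0.001  0.    -1.   ] F [ 1.  -1.3 -0.6] gap 0.0851 0.0 q [ 0.23  0.44 -0.27  1.69  0.13  1.02 -0.52]
[[0.0, -0.965, -0.263, 0.066], [1.0, 0.0, -0.0, 0.0], [0.0, -0.263, 0.965, -0.144], [0.0, 0.0, 0.0, 1.0]] [[297.31863964   0.         254.96923497]
 [  0.         297.31863964 190.46109303]
 [  0.           0.           1.        ]]
(-0.085, 0.06, 0.217) 399 164
(-0.085, 0.039, 0.209) 398 202
(-0.085, -0.021, 0.209) 398 308
(0.008, -0.046, 0.1855) 540 334
(0.008, 0.061, 0.1855) 550 168
(-0.15, 0.085, 0.012) 331 144
(0.15, 0.085, 0.012) 625 155
```

View pics/w1.png

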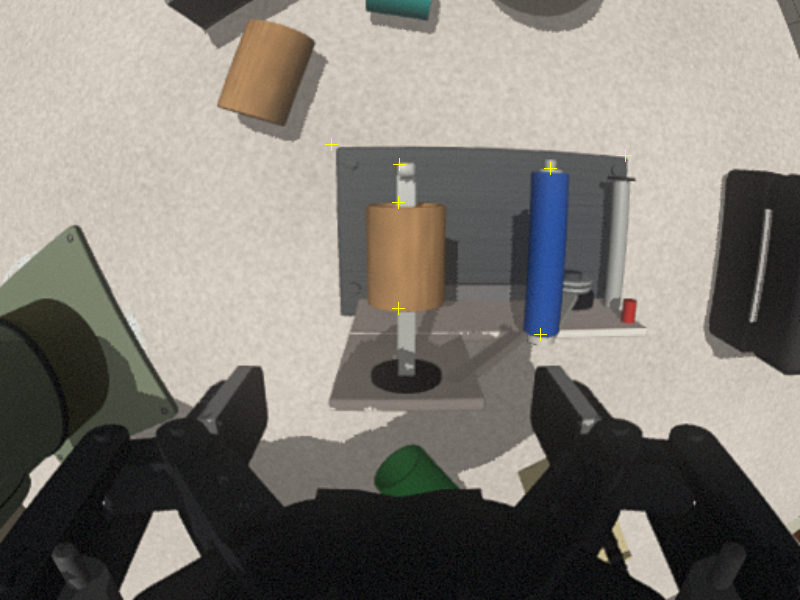

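The wrist view shows the core centred at (406,256), about 7 px right of prediction (≈3.5 mm), with the tip at (406,166). I correct for that and go down.

```bash
python3 -m crank '[{"tx":1,"ty":0.35,"tz":0,"ax":0,"ay":0,"az":0,"gripper":0},{"tx":2,"ty":0.35,"tz":1,"ax":0,"ay":0,"az":0,"gripper":0},{"tx":2,"ty":0.35,"tz":3,"ax":0,"ay":0,"az":0,"gripper":0},{"tx":2,"ty":0.35,"tz":5,"ax":0,"ay":0,"az":0,"gripper":0},{"tx":2,"ty":0.35,"tz":7,"ax":0,"ay":0,"az":0,"gripper":0},{"tx":2,"ty":0.35,"tz":9,"ax":0,"ay":0,"az":0,"gripper":0},{"tx":2,"ty":0.35,"tz":11,"ax":0,"ay":0,"az":0,"gripper":0},{"tx":2,"ty":0.35,"tz":13,"ax":0,"ay":0,"az":0,"gripper":0},{"tx":2,"ty":0.35,"tz":15.2,"ax":0,"ay":0,"az":0,"gripper":0},{"tx":2,"ty":0.35,"tz":15.2,"ax":0,"ay":0,"az":0,"gripper":0}]'
python3 - <<'E'
from w import *
st();im,d=ctrl.grab_frame('wrist');cv2.imwrite('pics/w2.png',cv2.resize(im[:,:,::-1],(800,600)))
E
```

```text
t: 2.85
tcp_pos: [0.4736, -0.0451, 0.1681]
tcp_rot: [-2.653, -1.679, 0.003]
force: [-0.5, -0.3, 1.0]
finger_gap: 0.0855
finger_force: 0.0
t 2.85 tcp [ 0.4736 -0.0451  0.1681] local [-0.0821  0.0075] toolx deg 64.67 z [-0.003  0.    -1.   ] F [-0.5 -0.3  1. ] gap 0.0855 0.0 q [ 0.15  0.67 -0.21  1.91  0.23  0.59 -0.65]
```

View pics/w2.png

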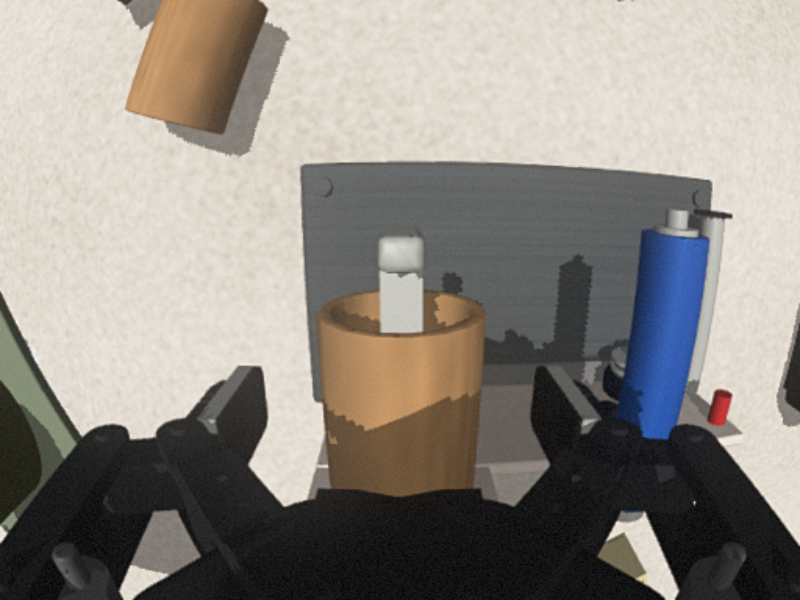

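The core (401) sits centred between the fingers (mid 400), around the bar. Closing.

```bash
python3 -m crank '[{"tx":0,"ty":0,"tz":0,"ax":0,"ay":0,"az":0,"gripper":1},{"tx":0,"ty":0,"tz":0,"ax":0,"ay":0,"az":0,"gripper":1},{"tx":0,"ty":0,"tz":0,"ax":0,"ay":0,"az":0,"gripper":1},{"tx":0,"ty":0,"tz":0,"ax":0,"ay":0,"az":0,"gripper":1},{"tx":0,"ty":0,"tz":0,"ax":0,"ay":0,"az":0,"gripper":1},{"tx":0,"ty":0,"tz":0,"ax":0,"ay":0,"az":0,"gripper":1},{"tx":0,"ty":0,"tz":0,"ax":0,"ay":0,"az":0,"gripper":1},{"tx":0,"ty":0,"tz":0,"ax":0,"ay":0,"az":0,"gripper":1},{"tx":0,"ty":0,"tz":0,"ax":0,"ay":0,"az":0,"gripper":1},{"tx":0,"ty":0,"tz":0,"ax":0,"ay":0,"az":0,"gripper":1}]'; python3 st.py
```

```text
t: 4.15
tcp_pos: [0.4745, -0.0454, 0.1701]
tcp_rot: [2.654, 1.68, 0.002]
force: [-1.5, -0.1, 12.4]
finger_gap: 0.0471
finger_force: 60.4
t 4.15 tcp [ 0.4745 -0.0454  0.1701] local [-0.0812  0.0076] toolx deg 64.67 z [ 0.001 -0.    -1.   ] F [-1.5 -0.1 12.4] gap 0.0471 60.396819981979206 q [ 0.15  0.66 -0.21  1.91  0.23  0.59 -0.65]
```

```bash
python3 -m crank '[{"tx":0,"ty":0,"tz":-0.5,"ax":0,"ay":0,"az":0,"gripper":1},{"tx":0,"ty":0,"tz":-1,"ax":0,"ay":0,"az":0,"gripper":1},{"tx":0,"ty":0,"tz":-1.5,"ax":0,"ay":0,"az":0,"gripper":1},{"tx":0,"ty":0,"tz":-2,"ax":0,"ay":0,"az":0,"gripper":1},{"tx":0,"ty":0,"tz":-2.2,"ax":0,"ay":0,"az":0,"gripper":1},{"tx":0,"ty":0,"tz":-2.2,"ax":0,"ay":0,"az":0,"gripper":1},{"tx":0,"ty":0,"tz":-2.2,"ax":0,"ay":0,"az":0,"gripper":1},{"tx":0,"ty":0,"tz":-2.2,"ax":0,"ay":0,"az":0,"gripper":1},{"tx":0,"ty":0,"tz":-2.2,"ax":0,"ay":0,"az":0,"gripper":1},{"tx":0,"ty":0,"tz":-2.2,"ax":0,"ay":0,"az":0,"gripper":1}]'; python3 - <<'E'
from w import *
st();im,d=ctrl.grab_frame('wrist');cv2.imwrite('pics/w3.png',cv2.resize(im[:,:,::-1],(800,600)))
E
```

```text
t: 5.4
tcp_pos: [0.4742, -0.0454, 0.1913]
tcp_rot: [-2.654, -1.68, 0.0]
force: [0.2, -1.2, -1.4]
finger_gap: 0.0467
finger_force: 61.8
t 5.4 tcp [ 0.4742 -0.0454  0.1913] local [-0.0814  0.0075] toolx deg 64.66 z [-0.  0. -1.] F [ 0.2 -1.2 -1.4] gap 0.0467 61.75412057898939 q [ 0.16  0.63 -0.22  1.88  0.21  0.65 -0.64]
```

View pics/w3.png

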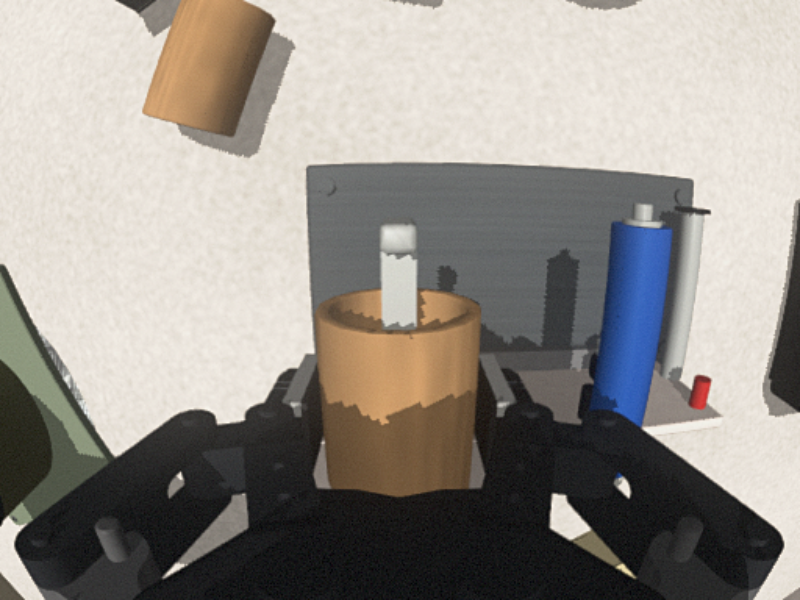

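The core is lifted 21 mm, the bar is centred inside it (399) and there is no contact force. Sliding out along the bar.

```bash
python3 -m crank '[{"tx":1,"ty":0,"tz":0,"ax":0,"ay":0,"az":0,"gripper":1},{"tx":2.5,"ty":0,"tz":0,"ax":0,"ay":0,"az":0,"gripper":1},{"tx":4,"ty":0,"tz":0,"ax":0,"ay":0,"az":0,"gripper":1},{"tx":5.5,"ty":0,"tz":0,"ax":0,"ay":0,"az":0,"gripper":1},{"tx":7,"ty":0,"tz":0,"ax":0,"ay":0,"az":0,"gripper":1},{"tx":8.5,"ty":0,"tz":0,"ax":0,"ay":0,"az":0,"gripper":1},{"tx":10,"ty":0,"tz":0,"ax":0,"ay":0,"az":0,"gripper":1},{"tx":11.5,"ty":0,"tz":0,"ax":0,"ay":0,"az":0,"gripper":1},{"tx":13,"ty":0,"tz":0,"ax":0,"ay":0,"az":0,"gripper":1},{"tx":14,"ty":0,"tz":0,"ax":0,"ay":0,"az":0,"gripper":1}]'; python3 - <<'E'
from w import *
st();s=ctrl.read_state();M=Ro.from_rotvec(s['tcp_rot']).as_matrix();print((M.T@(np.array([.478,.325,.2])-s['tcp_pos'])).round(3))
E
```

```text
t: 6.7
tcp_pos: [0.5345, 0.0821, 0.1913]
tcp_rot: [-2.654, -1.681, -0.0]
force: [0.4, -0.6, 0.6]
finger_gap: 0.0467
finger_force: 61.8
t 6.7 tcp [0.5345 0.0821 0.1913] local [-0.0814  0.1486] toolx deg 64.69 z [-0.  0. -1.] F [ 0.4 -0.6  0.6] gap 0.0467 61.75414805766195 q [-0.11  0.71 -0.2   1.66  0.18  0.79 -0.83]
[ 0.195 -0.155 -0.009]
```

```bash
python3 -m crank '[{"tx":3,"ty":-2.3,"tz":0,"ax":0,"ay":0,"az":0,"gripper":1},{"tx":7,"ty":-5.5,"tz":0,"ax":0,"ay":0,"az":0,"gripper":1},{"tx":11,"ty":-8.7,"tz":0,"ax":0,"ay":0,"az":0,"gripper":1},{"tx":15,"ty":-12,"tz":0,"ax":0,"ay":0,"az":0,"gripper":1},{"tx":18,"ty":-14.3,"tz":0,"ax":0,"ay":0,"az":0,"gripper":1},{"tx":19.5,"ty":-15.5,"tz":0,"ax":0,"ay":0,"az":0,"gripper":1},{"tx":19.5,"ty":-15.5,"tz":4,"ax":0,"ay":0,"az":0,"gripper":1},{"tx":19.5,"ty":-15.5,"tz":8,"ax":0,"ay":0,"az":0,"gripper":1},{"tx":19.5,"ty":-15.5,"tz":12,"ax":0,"ay":0,"az":0,"gripper":1},{"tx":19.5,"ty":-15.5,"tz":14.5,"ax":0,"ay":0,"az":0,"gripper":1}]'; python3 st.py
python3 -m crank '[{"tx":0,"ty":0,"tz":0,"ax":0,"ay":0,"az":0,"gripper":1},{"tx":0,"ty":0,"tz":0,"ax":0,"ay":0,"az":0,"gripper":1},{"tx":0,"ty":0,"tz":0,"ax":0,"ay":0,"az":0,"gripper":0.5},{"tx":0,"ty":0,"tz":0,"ax":0,"ay":0,"az":0,"gripper":0},{"tx":0,"ty":0,"tz":0,"ax":0,"ay":0,"az":0,"gripper":0},{"tx":0,"ty":0,"tz":0,"ax":0,"ay":0,"az":0,"gripper":0},{"tx":0,"ty":0,"tz":0,"ax":0,"ay":0,"az":0,"gripper":0},{"tx":0,"ty":0,"tz":0,"ax":0,"ay":0,"az":0,"gripper":0},{"tx":0,"ty":0,"tz":0,"ax":0,"ay":0,"az":0,"gripper":0},{"tx":0,"ty":0,"tz":0,"ax":0,"ay":0,"az":0,"gripper":0}]'; python3 st.py
```

```text
t: 7.95
tcp_pos: [0.4775, 0.3226, 0.0446]
tcp_rot: [2.655, 1.678, -0.002]
force: [0.8, 0.9, -0.3]
finger_gap: 0.0464
finger_force: 61.8
t 7.95 tcp [0.4775 0.3226 0.0446] local [-0.2357  0.3416] toolx deg 64.6 z [-0.001 -0.001 -1.   ] F [ 0.8  0.9 -0.3] gap 0.0464 61.8169706891058 q [-0.6   0.98 -0.11  1.64  0.18  0.54 -1.25]
t: 9.2
tcp_pos: [0.4775, 0.3237, 0.0463]
tcp_rot: [-2.654, -1.68, -0.0]
force: [-0.3, 0.1, -0.3]
finger_gap: 0.0856
finger_force: 0.0
t 9.2 tcp [0.4775 0.3237 0.0463] local [-0.2362  0.3427] toolx deg 64.66 z [-0.  0. -1.] F [-0.3  0.1 -0.3] gap 0.0856 0.0 q [-0.6   0.97 -0.11  1.64  0.17  0.54 -1.25]
```

```bash
python3 -m crank '[{"tx":0,"ty":0,"tz":-4,"ax":0,"ay":0,"az":0,"gripper":0},{"tx":0,"ty":0,"tz":-9,"ax":0,"ay":0,"az":0,"gripper":0},{"tx":0,"ty":0,"tz":-14,"ax":0,"ay":0,"az":0,"gripper":0},{"tx":0,"ty":0,"tz":-19,"ax":0,"ay":0,"az":0,"gripper":0},{"tx":-3,"ty":2.2,"tz":-23,"ax":0,"ay":0,"az":0,"gripper":0},{"tx":-6,"ty":4.5,"tz":-25,"ax":0,"ay":0,"az":0,"gripper":0},{"tx":-10,"ty":7.5,"tz":-25,"ax":0,"ay":0,"az":0,"gripper":0},{"tx":-14,"ty":10.5,"tz":-25,"ax":0,"ay":0,"az":0,"gripper":0},{"tx":-17,"ty":12.5,"tz":-25,"ax":0,"ay":0,"az":0,"gripper":0},{"tx":-18,"ty":13.5,"tz":-25,"ax":0,"ay":0,"az":0,"gripper":0}]'; python3 - <<'E'
from m import *
from w import st,R,U
st();grab('scene');im,h,P,ok=cloud('scene')
cv2.imwrite('pics/s2.png',cv2.resize(im[100:300,160:430,::-1],(800,592)))
m=ok&box(0,270,400,420,560)&(P[...,2]>.13)&(P[...,2]<.18)&(h[...,2]<120)
l=(P[m][:,:2]-U)@R;print('printer',len(l),np.percentile(l,[1,99],0).round(3),P[m][:,2].max())
m=ok&box(0,375,270,450,320)&(abs(h[...,0]-115)<15)&(h[...,1]>130);l=(P[m][:,:2]-U)@R;print('roller',np.percentile(l,[5,50,95],0).round(3))
E
```

```text
t: 10.45
tcp_pos: [0.5227, 0.1012, 0.2965]
tcp_rot: [2.656, 1.677, -0.0]
force: [0.9, 0.3, 0.8]
finger_gap: 0.0856
finger_force: 0.0
t 10.45 tcp [0.5227 0.1012 0.2965] local [-0.1002  0.1608] toolx deg 64.53 z [ 0. -0. -1.] F [0.9 0.3 0.8] gap 0.0856 0.0 q [-0.15  0.57 -0.18  1.53  0.11  1.05 -0.81]
printer 5351 [[ 0.299 -0.107]
 [ 0.51   0.087]] 0.1722362131437033
roller [[ 0.009 -0.042]
 [ 0.018 -0.012]
 [ 0.024  0.045]]
```

View pics/s2.png

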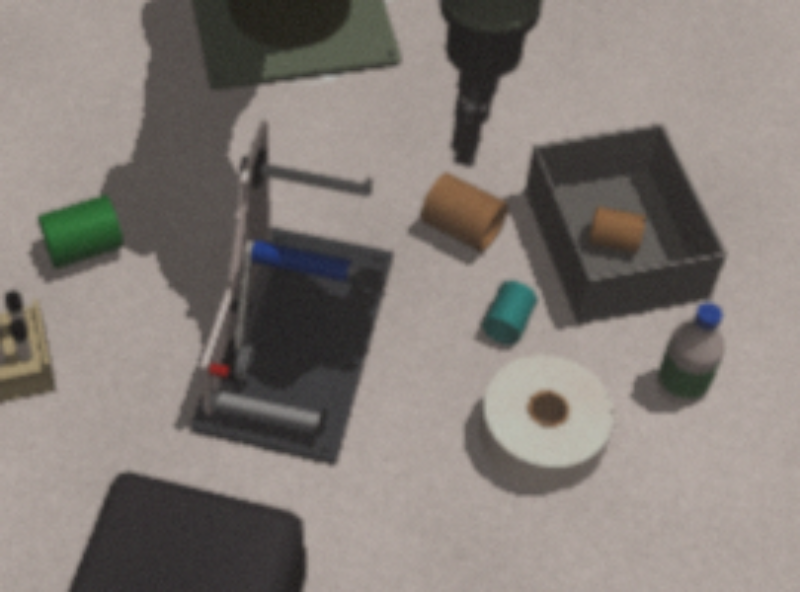

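The core lies in the bin at (617,230) and the hanger is bare. Next, over the roller.

```bash
python3 -m crank '[{"tx":-3,"ty":2.2,"tz":0,"ax":0,"ay":0,"az":0,"gripper":0},{"tx":-6,"ty":4.5,"tz":0,"ax":0,"ay":0,"az":0,"gripper":0},{"tx":-10,"ty":7.5,"tz":0,"ax":0,"ay":0,"az":0,"gripper":0},{"tx":-13,"ty":9.5,"tz":0,"ax":0,"ay":0,"az":0,"gripper":0},{"tx":-14.9,"ty":11,"tz":0,"ax":0,"ay":0,"az":0,"gripper":0},{"tx":-14.9,"ty":11,"tz":1.5,"ax":0,"ay":0,"az":0,"gripper":0},{"tx":-14.9,"ty":11,"tz":3,"ax":0,"ay":0,"az":0,"gripper":0},{"tx":-14.9,"ty":11,"tz":4.5,"ax":0,"ay":0,"az":0,"gripper":0},{"tx":-14.9,"ty":11,"tz":5.5,"ax":0,"ay":0,"az":0,"gripper":0},{"tx":-14.9,"ty":11,"tz":5.5,"ax":0,"ay":0,"az":0,"gripper":0}]'; python3 - <<'E'
from w import *
st();s=ctrl.read_state();im,d=ctrl.grab_frame('wrist');c=ctrl.camera_info('wrist')
o=cv2.resize(im[:,:,::-1],(800,600)).copy()
for l in((.008,.061,.1855),(.008,.012,.1855)):
  x=R@l[:2]+U;u,v=wp([*x,l[2]],s,c);print(l,round(u*1.5625),round(v*1.5625));cv2.drawMarker(o,(round(u*1.5625),round(v*1.5625)),(0,255,255),0,12,1)
cv2.imwrite('pics/w4.png',o)
E
```

```text
t: 11.75
tcp_pos: [0.5581, -0.0779, 0.2409]
tcp_rot: [-2.653, -1.681, 0.001]
force: [0.6, -0.3, 0.4]
finger_gap: 0.0856
finger_force: 0.0
t 11.75 tcp [ 0.5581 -0.0779  0.2409] local [0.0083 0.014 ] toolx deg 64.71 z [-0.001  0.    -1.   ] F [ 0.6 -0.3  0.4] gap 0.0856 0.0 q [ 0.18  0.68 -0.18  1.51  0.14  0.97 -0.49]
(0.008, 0.061, 0.1855) 397 219
(0.008, 0.012, 0.1855) 397 328
```

View pics/w4.png

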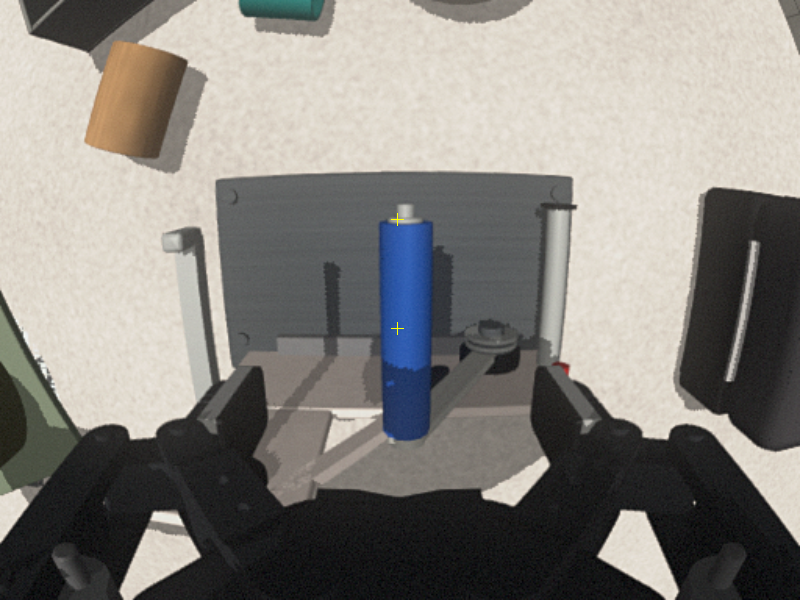

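The roller's column is at 406 against a finger mid of 400, so I shift +3 mm, descend and pinch.

```bash
python3 -m crank '[{"tx":0,"ty":0.35,"tz":0,"ax":0,"ay":0,"az":0,"gripper":0},{"tx":0,"ty":0.35,"tz":1.5,"ax":0,"ay":0,"az":0,"gripper":0},{"tx":0,"ty":0.35,"tz":3,"ax":0,"ay":0,"az":0,"gripper":0},{"tx":0,"ty":0.35,"tz":4.5,"ax":0,"ay":0,"az":0,"gripper":0},{"tx":0,"ty":0.35,"tz":6,"ax":0,"ay":0,"az":0,"gripper":0},{"tx":0,"ty":0.35,"tz":7.5,"ax":0,"ay":0,"az":0,"gripper":0},{"tx":0,"ty":0.35,"tz":8.5,"ax":0,"ay":0,"az":0,"gripper":0},{"tx":0,"ty":0.35,"tz":8.5,"ax":0,"ay":0,"az":0,"gripper":0},{"tx":0,"ty":0.35,"tz":8.5,"ax":0,"ay":0,"az":0,"gripper":1},{"tx":0,"ty":0.35,"tz":8.5,"ax":0,"ay":0,"az":0,"gripper":1}]'; python3 st.py
python3 -m crank '[{"tx":0,"ty":0,"tz":0,"ax":0,"ay":0,"az":0,"gripper":1},{"tx":0,"ty":0,"tz":0,"ax":0,"ay":0,"az":0,"gripper":1},{"tx":0,"ty":0,"tz":0,"ax":0,"ay":0,"az":0,"gripper":1},{"tx":0,"ty":0,"tz":0,"ax":0,"ay":0,"az":0,"gripper":1},{"tx":0,"ty":0,"tz":0,"ax":0,"ay":0,"az":0,"gripper":1},{"tx":0,"ty":0,"tz":0,"ax":0,"ay":0,"az":0,"gripper":1},{"tx":0,"ty":0,"tz":0,"ax":0,"ay":0,"az":0,"gripper":1},{"tx":0,"ty":0,"tz":0,"ax":0,"ay":0,"az":0,"gripper":1},{"tx":0,"ty":0,"tz":0,"ax":0,"ay":0,"az":0,"gripper":1},{"tx":0,"ty":0,"tz":0,"ax":0,"ay":0,"az":0,"gripper":1}]'; python3 st.py
```

```text
t: 13.05
tcp_pos: [0.5615, -0.08, 0.1567]
tcp_rot: [2.654, 1.68, 0.001]
force: [0.6, -0.2, -0.4]
finger_gap: 0.0516
finger_force: 0.0
t 13.05 tcp [ 0.5615 -0.08    0.1567] local [0.0123 0.0135] toolx deg 64.66 z [ 0.001  0.    -1.   ] F [ 0.6 -0.2 -0.4] gap 0.0516 0.0 q [ 0.17  0.79 -0.16  1.61  0.17  0.76 -0.51]
t: 14.3
tcp_pos: [0.5611, -0.0798, 0.1564]
tcp_rot: [-2.654, -1.68, 0.0]
force: [-5.2, 3.6, 4.7]
finger_gap: 0.0231
finger_force: 58.6
t 14.3 tcp [ 0.5611 -0.0798  0.1564] local [0.0118 0.0136] toolx deg 64.67 z [-0.001  0.    -1.   ] F [-5.2  3.6  4.7] gap 0.0231 58.603182435035706 q [ 0.17  0.79 -0.16  1.61  0.17  0.76 -0.51]
```

```bash
python3 -m crank '[{"tx":0,"ty":1.26,"tz":-0.61,"ax":0,"ay":0,"az":0,"gripper":1},{"tx":0,"ty":2.57,"tz":-1.09,"ax":0,"ay":0,"az":0,"gripper":1},{"tx":0,"ty":3.93,"tz":-1.43,"ax":0,"ay":0,"az":0,"gripper":1},{"tx":0,"ty":5.31,"tz":-1.64,"ax":0,"ay":0,"az":0,"gripper":1},{"tx":0,"ty":6.71,"tz":-1.71,"ax":0,"ay":0,"az":0,"gripper":1},{"tx":0,"ty":8.11,"tz":-1.64,"ax":0,"ay":0,"az":0,"gripper":1},{"tx":0,"ty":9.49,"tz":-1.43,"ax":0,"ay":0,"az":0,"gripper":1},{"tx":0,"ty":10.85,"tz":-1.09,"ax":0,"ay":0,"az":0,"gripper":1},{"tx":0,"ty":12.16,"tz":-0.61,"ax":0,"ay":0,"az":0,"gripper":1},{"tx":0,"ty":12.16,"tz":-0.61,"ax":0,"ay":0,"az":0,"gripper":1}]'; python3 st.py
```

```text
t: 15.55
tcp_pos: [0.672, -0.1315, 0.1622]
tcp_rot: [-2.654, -1.68, -0.002]
force: [-2.3, 4.6, 7.2]
finger_gap: 0.0232
finger_force: 59.4
t 15.55 tcp [ 0.672  -0.1315  0.1622] local [0.1342 0.0142] toolx deg 64.68 z [ 0.001  0.001 -1.   ] F [-2.3  4.6  7.2] gap 0.0232 59.400426149368286 q [ 0.21  0.97 -0.17  1.1   0.16  1.09 -0.4 ]
```

```bash
python3 -m crank '[{"tx":0,"ty":0.4,"tz":0.18,"ax":0,"ay":0,"az":0,"gripper":1},{"tx":0,"ty":0.8,"tz":0.38,"ax":0,"ay":0,"az":0,"gripper":1},{"tx":0,"ty":1.2,"tz":0.6,"ax":0,"ay":0,"az":0,"gripper":1},{"tx":0,"ty":1.3,"tz":0.65,"ax":0,"ay":0,"az":0,"gripper":1},{"tx":0,"ty":1.4,"tz":0.7,"ax":0,"ay":0,"az":0,"gripper":1},{"tx":0,"ty":1.5,"tz":0.75,"ax":0,"ay":0,"az":0,"gripper":1},{"tx":0,"ty":1.5,"tz":0.75,"ax":0,"ay":0,"az":0,"gripper":1},{"tx":0,"ty":1.5,"tz":0.75,"ax":0,"ay":0,"az":0,"gripper":1},{"tx":0,"ty":1.5,"tz":0.75,"ax":0,"ay":0,"az":0,"gripper":1},{"tx":0,"ty":1.5,"tz":0.75,"ax":0,"ay":0,"az":0,"gripper":1}]'; python3 - <<'E'
from w import *
st();s=ctrl.read_state();f=s['force'];print('Fx local',f[:2]@R[:,0],'Fz',f[2],'tang',f[:2]@R[:,0]*.878-f[2]*.479)
im,d=ctrl.grab_frame('side');cv2.imwrite('pics/e.png',cv2.resize(im[120:280,170:370,::-1],(750,600)))
E
```

```text
t: 16.8
tcp_pos: [0.6838, -0.1369, 0.1557]
tcp_rot: [-2.651, -1.68, 0.001]
force: [-17.4, 10.4, 19.4]
finger_gap: 0.0231
finger_force: 60.6
t 16.8 tcp [ 0.6838 -0.1369  0.1557] local [0.1472 0.0144] toolx deg 64.71 z [-0.002  0.002 -1.   ] F [-17.4  10.4  19.4] gap 0.0231 60.6497848033905 q [ 0.22  1.   -0.17  1.03  0.16  1.12 -0.39]
Fx local -20.1619428242277 Fz 19.407841638693917 tang -26.998541944606306
```

View pics/e.png

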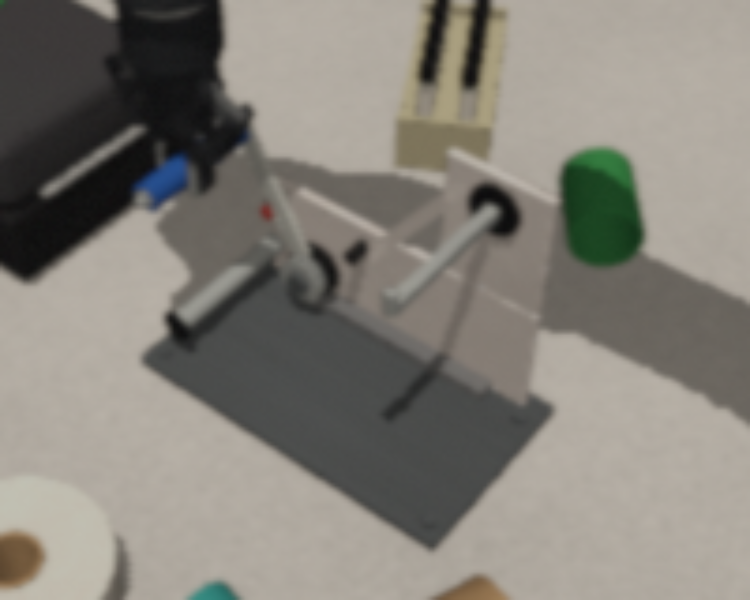

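The arm lies against the red peg at (266,212) with 27 N (spring about 6 N), so it is on its stop. I ease the push slightly, check and hand in.

```bash
python3 -m crank '[{"tx":0,"ty":-0.07,"tz":-0.04,"ax":0,"ay":0,"az":0,"gripper":1},{"tx":0,"ty":-0.07,"tz":-0.04,"ax":0,"ay":0,"az":0,"gripper":1},{"tx":0,"ty":-0.07,"tz":-0.04,"ax":0,"ay":0,"az":0,"gripper":1},{"tx":0,"ty":-0.07,"tz":-0.04,"ax":0,"ay":0,"az":0,"gripper":1},{"tx":0,"ty":-0.07,"tz":-0.04,"ax":0,"ay":0,"az":0,"gripper":1},{"tx":0,"ty":-0.07,"tz":-0.04,"ax":0,"ay":0,"az":0,"gripper":1},{"tx":0,"ty":-0.07,"tz":-0.04,"ax":0,"ay":0,"az":0,"gripper":1},{"tx":0,"ty":-0.07,"tz":-0.04,"ax":0,"ay":0,"az":0,"gripper":1},{"tx":0,"ty":-0.07,"tz":-0.04,"ax":0,"ay":0,"az":0,"gripper":1},{"tx":0,"ty":-0.07,"tz":-0.04,"ax":0,"ay":0,"az":0,"gripper":1}]'; python3 - <<'E'
from w import *
st();s=ctrl.read_state();f=s['force'];T=f[:2]@R[:,0]*.878-f[2]*.479;print('tang',T)
if -35<T<-11: print(ctrl.job_done())
E
```

```text
t: 18.1
tcp_pos: [0.6835, -0.1368, 0.156]
tcp_rot: [-2.652, -1.68, 0.0]
force: [-11.1, 8.6, 14.1]
finger_gap: 0.0231
finger_force: 60.1
t 18.1 tcp [ 0.6835 -0.1368  0.156 ] local [0.1469 0.0144] toolx deg 64.7 z [-0.001  0.002 -1.   ] F [-11.1   8.6  14.1] gap 0.0231 60.105019211769104 q [ 0.22  1.   -0.17  1.04  0.16  1.12 -0.39]
tang -18.762647564590786
the job is handed in; nothing more can be done
None
```

The empty core is in the grey bin, the gripper is holding the dancer arm against its end stop with about 19 N, and the job was handed in at 18 s; the rack, spare roll and bottle were not touched.

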